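# Close a plaster handle mould on its locating keys and hold it shut

### The job

Close the two-part plaster mould for casting: pick the upper half off the slatted drying board, turn it the same way round as the lower half, lay it flat on the lower half's brass keys about a centimetre short of its place along its length, and slide it home along its length until it drops over the hidden keys. Then press it down firmly but without slamming, and finish while still gripping the upper half and holding it pressed shut, ready for the bands; leave the vase, mug, jar and wooden knife alone.

Things in the scene. Friction and masses are not known exactly. Their poses are not given: they have to be found in the camera images.
- upper_center (a point): centre (half-way up) of the loose upper mould half: off-white plaster block, 150 long (x) x 58 wide (y) x 40 mm (z, up), 0.42 kg, joint face down on the slats. Grip it across the 58 mm width at its middle. x points away from the robot, within 0.5 rad of world x. Underneath: 3 blind sockets 16 mm across, 10 deep, matching the keys. Two cavity mouths and pencil marks are on its -y side.
- lower_face (a point): centre of the lower half's joint (top) face, 58 mm above the bench; axes as the upper half's, x within 0.5 rad of world x. Keys at (x,y) = (55,15), (55,-15), (-55,0) mm: 14 mm across, 7 high, the upper 4.5 mm tapering to 7 mm across. Shut: axes agree and the upper half's centre is 20 mm above this point; riding on the keys, 27 mm. It drops within about 4 mm of home; play then 1 mm.
- lower_mould: the lower half with its board: white plaster block 150 x 58 x 40 mm with three brass keys and a C-shaped cavity open to its -y side, held by low cleats (32 mm above the bench at most) on a brown board 220 x 118 x 18 mm screwed to the bench; it does not move. Origin at the centre of the board's underside; axes as lower_face.
- drying_board: slatted wooden drying board, 210 x 130 x 22 mm, fixed to the bench; the upper half starts on it. Origin at the centre of its underside, x along its length.
- vase: bystander: small white bisque vase with a lotus pattern and pink rim, 90 mm across, 103 mm tall, beyond the moulds; origin at the centre of its foot
- mug: bystander: clay-coloured cup without handle, 78 mm across, 88 mm tall, to the left; origin at the centre of its underside
- glaze_jar: bystander: jar with a blue cap, 64 mm across, 85 mm tall, to the right; origin at the centre of its underside
- modelling_knife: bystander: flat wooden modelling knife, 158 mm long, 16 mm wide, 10 mm thick, lying on the bench to the right; origin near its middle, on its underside
There are look-alikes about, which are no part of the job. What is meant by the part that bears upper_center is not green, orange or purple, and is the smaller of those in its own colour.

How it is judged:
On the way, in this order (a step that is already met when the one before it is completed fails the run):
1. the upper half, off its drying board, lies on the lower half's keys, riding high, 4 to 30 mm short of its place (z of upper_center in the frame of lower_face between 0.0245 and 0.031 m and horizontal distance between upper_center and lower_face between 0.004 and 0.03 m and angle between the x axis of upper_center and the x axis of lower_face, either way round below 0.15 rad and contact force between upper_mould and lower_mould above 0.5 N), for 0.2 s.
2. it has dropped over the keys: joint faces together (z of upper_center in the frame of lower_face below 0.022 m and horizontal distance between upper_center and lower_face below 0.0025 m), for 0.2 s.
At the end, for the whole second after the job is handed in: The upper half sits home on all three keys (joint gap under 1.5 mm, within 2.5 mm sideways, 0.035 rad in yaw and 0.025 rad in tilt of the lower half), at rest, still gripped by the fingers and pressed on the lower half with more than 9 N in all (its own weight is about 4 N) (z of upper_center in the frame of lower_face between 0.018 and 0.0215 m and horizontal distance between upper_center and lower_face below 0.0025 m and angle between the x axis of upper_center and the x axis of lower_face, either way round below 0.035 rad and angle between the z axis of upper_center and the z axis of lower_face, either way round below 0.025 rad and contact force between upper_mould and lower_mould above 9 N and contact force between the fingers and upper_mould above 2 N and linear speed of upper_mould below 0.01 m/s); the arm keeps its last pose, push and grip.
It fails at once if the halves are slammed or crushed together (more than 90 N) (contact force between upper_mould and lower_mould above 90 N).
It fails at once if the vase, mug, jar or knife is knocked (moved more than 25 mm) (distance of any of vase, mug, glaze_jar, modelling_knife from where it was at the start of the episode above 0.025 m).
It also fails if it takes over 40 s, if anything falls off the work surface, if the arm or the gripper's body presses on something with over 40 N, if the wrist force passes 120 N, or if a joint passes its speed limit or range.

### The arm

A 6-joint arm with a two-finger parallel gripper is mounted at the origin on the work surface. World frame = base frame: x ahead of the robot, y to its left, z up, the work surface at z = 0. Lengths are in m, angles in rad, forces in N, time in s.
With the tool pointing down it reaches from about 0.35 to 0.975 m from the base axis. Payload 4.9 kg.
Tool frame: the origin (TCP) lies midway between the tips of the shut fingers; the grasp point (between the pads) lies 19 mm behind it; z points along the fingers, y is the direction in which the jaws open and shut (so a half turn about z gives the same grasp; the last joint's range is limited). The gripper opens to 85 mm and grips with 20 to 120 N. Pads are 22 mm wide; open, the fingers measure 114 mm over their backs; the gripper's body (76 mm by 85 mm) begins 54 mm behind the grasp point. The pads swing forward as they close: fully open they stand 13 mm farther back than shut.
Start: joints at [1.222, 0.053, 1.613, -0, 1.476, -0.119], TCP at [0.142, 0.609, 0.205] pointing down, gripper open.
Joint ranges: [-3.01, 3.01], [-1.01, 2.22], [0.06, 2.58], [-1.02, 4.17], [0.09, 2.62], [-3.14, 3.14]. Speed limits (rad/s): [2.57, 2.57, 3.14, 3.14, 3.14, 3.14].

### API

Orientations are given as a rotation vector (axis times angle).
In Python, from station import ctrl gives the robot as it stands.
- The arm moves only by the shell command python3 -m jog 'ROWS' [FORCE]. ROWS is JSON, one flat list of numbers, 7 for each row, row after row: the opening, from 0 (shut) to 1 (fully open), then the shift along the tool's x, y, z in m, then the turn, a rotation vector about the tool's x, y, z in degrees. A call has 1 to 10 rows; each row shifts and turns the commanded pose from where the row before left it, along the tool's axes as they then stand; what a row does not reach is not made up. A row lasts 1/8 s, in which the tool goes at most 62.5 mm and 10.7 degrees, less where a joint would pass 70% of its speed; a pose out of reach is approached as far as the arm can. A call with a gripper value outside its range is refused whole. The fingers move at their own pace and stop on an object; FORCE is the grip in N (left out, the last holds). Time passes only in rows, so rows that do not move let the fingers close. It gives the time, the measured TCP pose, the force and the opening at its end, in the units of the state.
- ctrl.get_obs(): the state, without advancing time (a new reading comes with each control period).
- ctrl.get_image(name): name is "side" or "top" or "wrist"; returns a dict with "image" (420x560x3 uint8, blue, green, red), "camera_matrix" (3x3 intrinsics, pixels), "dist_coeffs" ([k1, k2, p1, p2, k3] as OpenCV has them; the pictures are not rectified), "rvec" (rotation vector, rad) and "tvec" (3), from world to camera coordinates, as OpenCV has them; the wrist camera has in their place "mount" (4x4, takes a point from camera to tool coordinates, whose origin is the TCP and whose axes are the flange's). Camera axes: x right, y down, z forward; pixel columns grow to the right and rows downward; lengths in m; the calibration is good to about 2 mm. A picture is of the moment at which its call begins: read the wrist's pose just before it. There is no depth.
- ctrl.finish_job(): hands the job in, once; it reports no verdict.
Trained networks look in a picture, given as the dict that the camera call returned (one of the last four; its "shot" number tells which), for a name from the list of things; names that differ only in an ending like _2 or _b are one class to them, and where a whole thing is asked for, a point or a joint stands for the part that bears it (a point fixed in the world has none). Each returns a list of dicts, best first, with "p" (0 to 1); they miss things now and then, are a little off and sometimes report something else, mostly with a low value. They report only what shows in the picture. A call takes as long as a camera call. They do not tell look-alikes from the thing itself.
- ctrl.boxes_of(target, picture): "box" ([centre column, centre row, width, height] in pixels, round what is visible of it).
The state is a dict: "t": time; "q": joint angles; "dq": joint speeds; "effort": joint torques, N m; "tool_pos": TCP position; "tool_rot": TCP orientation; "contact_force": force on the tool from outside, world axes, zero at the start; "wrist_torque": the same for the moment, N m; "opening": finger opening in m.
Only numpy, scipy, OpenCV 4.12 (cv2) and the standard library are available. Lean on these libraries where they do the work, as an engineer would, in place of code of your own. Each camera call takes 0.05 s, during which the arm holds its last target. There are 200 camera calls.

## Working session

There is one attempt and no reset: what is moved stays moved. The work goes in short steps, Python scripts to look and compute and a shell command to move; the robot and the scene stay as the last step left them, time stands still between calls to the robot, and variables do not carry over. Pictures are saved under pics/ and viewed, about 8 in all and at most 12, crops included, and the job is handed in when it is done.

```bash
mkdir -p pics; ls; python3 - <<'E'
from station import ctrl
import cv2
o=ctrl.get_obs(); print({k:(v if not hasattr(v,'round') else v) for k,v in o.items()})
for n in ("top","side"):
    p=ctrl.get_image(n); cv2.imwrite(f"pics/{n}0.png",p["image"])
    print(n,p["camera_matrix"],p["dist_coeffs"],p["rvec"],p["tvec"])
    for t in ("upper_center","lower_face","lower_mould","drying_board","vase","mug","glaze_jar","modelling_knife"):
        try: print(t,[(round(b["p"],2),[round(x) for x in b["box"]]) for b in ctrl.boxes_of(t,p)][:4])
        except Exception as e: print(t,e)
E
```

```text
pics
{'t': 0.0, 'q': array([ 1.22198785e+00,  5.33746650e-02,  1.61429242e+00, -2.34076385e-05,
        1.47601732e+00, -1.18995506e-01]), 'dq': array([-0.00129812,  0.00020622,  0.00095902, -0.00102263, -0.00061658,
       -0.00045148]), 'effort': array([-1.01888570e-03, -3.93691671e+01, -3.70169950e+01, -8.96865072e-05,
        6.87075168e-03,  1.77015232e-05]), 'tool_pos': array([0.14214089, 0.6079208 , 0.20365299]), 'tool_rot': array([-0.36013883, -3.12041513,  0.00320425]), 'contact_force': array([-0.47016459,  0.27819513,  0.03954697]), 'wrist_torque': array([0.03426739, 0.02876733, 0.01928775]), 'opening': 0.08547980242697426}
top [[418.79945548   0.         275.87925461]
 [  0.         418.79945548 210.15958426]
 [  0.           0.           1.        ]] [0.024115 0.       0.       0.       0.      ] [ 2.15222586 -2.03745493  0.2428069 ] [-0.00901133  0.5479415   1.08678873]
upper_center [(0.93, [369, 137, 79, 38]), (0.85, [202, 125, 56, 30]), (0.8, [337, 230, 24, 53]), (0.74, [277, 285, 61, 32])]
lower_face [(0.94, [216, 233, 44, 77]), (0.37, [434, 168, 29, 34])]
lower_mould
[... 166 characters left out ...]
, 30, 31])]
modelling_knife []
side [[394.76686359   0.         284.35490359]
 [  0.         394.76686359 213.473138  ]
 [  0.           0.           1.        ]] [-0.04757142  0.          0.          0.          0.        ] [ 2.01652044 -0.60532874  0.34486163] [-0.44607586  0.20669993  0.96563049]
upper_center [(0.89, [253, 322, 89, 76]), (0.81, [404, 237, 81, 53]), (0.7, [231, 245, 39, 40]), (0.66, [309, 177, 39, 24])]
lower_face [(0.89, [245, 207, 74, 38])]
lower_mould [(0.78, [244, 207, 73, 39])]
drying_board []
vase [(0.58, [344, 198, 29, 36])]
mug [(0.9, [261, 167, 22, 28])]
glaze_jar [(0.55, [434, 273, 26, 42])]
modelling_knife [(0.92, [345, 323, 51, 30]), (0.33, [344, 201, 27, 38])]
```

View pics/top0.png

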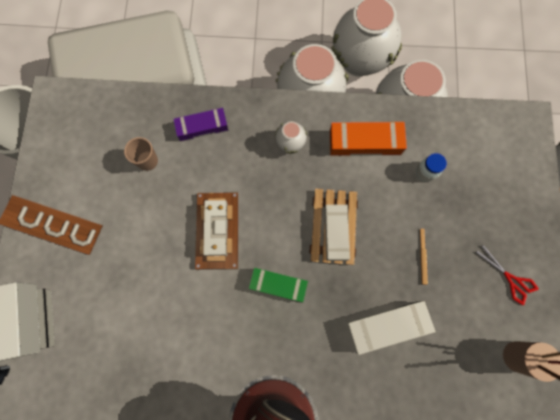

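View pics/side0.png

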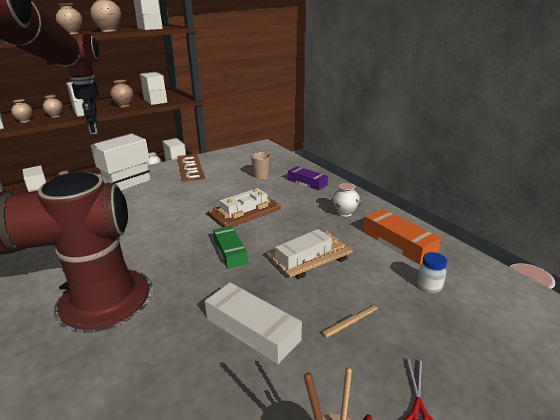

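The top view has robot x pointing up. The upper half is on the slats at about (338,233). The lower half with its brass keys is at about (215,228). The large off-white block at (392,328) and the green, orange and purple blocks are look-alikes. Next I'll get rough positions from these.

```bash
cat > h.py <<'E'
import numpy as np, cv2
from scipy.spatial.transform import Rotation as R
from station import ctrl
def pose():
    o=ctrl.get_obs(); return R.from_rotvec(o["tool_rot"]).as_matrix(), np.array(o["tool_pos"])
def cam(p,T=None):
    "returns Rwc (cam->world), camera centre"
    if "mount" in p and p["mount"] is not None:
        M=np.array(p["mount"]); Rt,t=T; return Rt@M[:3,:3], Rt@M[:3,3]+t
    r=cv2.Rodrigues(np.array(p["rvec"]))[0]; return r.T,-r.T@np.array(p["tvec"]).ravel()
def world(p,px,z,T=None):
    Rc,c=cam(p,T)
    u=cv2.undistortPoints(np.array(px,float).reshape(-1,1,2),np.array(p["camera_matrix"]),np.array(p["dist_coeffs"])).reshape(-1,2)
    d=np.c_[u,np.ones(len(u))]@Rc.T
    return c+d*((z-c[2])/d[:,2])[:,None]
def pix(p,X,T=None):
    Rc,c=cam(p,T); rv=cv2.Rodrigues(Rc.T)[0]
    return cv2.projectPoints(np.array(X,float).reshape(-1,1,3),rv,-Rc.T@c,np.array(p["camera_matrix"]),np.array(p["dist_coeffs"]))[0].reshape(-1,2)
def rel(xyz,Rg=None):
    "shift in tool axes from present pose to TCP xyz"
    Rt,t=pose(); return Rt.T@(np.array(xyz)-t)
E
python3 - <<'E'
from h import *
Rt,t=pose(); print(np.round(Rt,3),t)
p=ctrl.get_image("top"); im=p["image"]; hsv=cv2.cvtColor(im,cv2.COLOR_BGR2HSV)
for n,(x0,y0,x1,y1),z in (("upper",(310,188,362,268),.062),("lower",(195,192,240,270),.058)):
    m=cv2.inRange(hsv[y0:y1,x0:x1],(0,0,150),(180,70,255)); m=cv2.morphologyEx(m,cv2.MORPH_OPEN,np.ones((3,3)))
    c=max(cv2.findContours(m,0,2)[0],key=cv2.contourArea)
    b=cv2.boxPoints(cv2.minAreaRect(c))+[x0,y0]; w=world(p,b,z)
    e=[w[1]-w[0],w[2]-w[1]]; L=max(e,key=np.linalg.norm); L=L*np.sign(L[0])
    print(n,b.round(),w.mean(0).round(3),[np.linalg.norm(i).round(3) for i in e],"yaw",np.arctan2(L[1],L[0]).round(3))
for n,q,z in (("vase",(291,130),.1),("mug",(141,145),.088),("jar",(434,162),.085),("knife",(423,256),.01)): print(n,world(p,[q],z).round(3))
q=ctrl.get_image("wrist"); print(q["mount"],q["camera_matrix"])
cv2.imwrite("pics/crop.png",cv2.resize(im[170:290,180:380],None,fx=4,fy=4,interpolation=2))
E
```

```text
[[-0.974  0.228 -0.   ]
 [ 0.228  0.974  0.   ]
 [ 0.     0.    -1.   ]] [0.14237968 0.60855127 0.20491793]
upper [[326. 205.]
 [347. 204.]
 [349. 258.]
 [328. 259.]] [ 0.499 -0.149  0.062] [np.float64(0.059), np.float64(0.149)] yaw 0.057
lower [[203. 254.]
 [204. 200.]
 [227. 201.]
 [225. 255.]] [0.492 0.185 0.058] [np.float64(0.149), np.float64(0.063)] yaw 0.068
vase [[ 0.771 -0.009  0.1  ]]
mug [[0.708 0.406 0.088]]
jar [[ 0.704 -0.409  0.085]]
knife [[ 0.451 -0.397  0.01 ]]
[[-3.98089004e-05 -9.48333308e-01 -3.17275803e-01  8.15004953e-02]
 [ 9.99999902e-01 -1.77473846e-04  4.04996101e-04  6.25173157e-04]
 [-4.40379449e-04 -3.17275756e-01  9.48333223e-01 -1.67110014e-01]
 [ 0.00000000e+00  0.00000000e+00  0.00000000e+00  1.00000000e+00]] [[358.03523569   0.         280.76905881]
 [  0.         358.03523569 210.51842669]
 [  0.           0.           1.        ]]
```

View pics/crop.png

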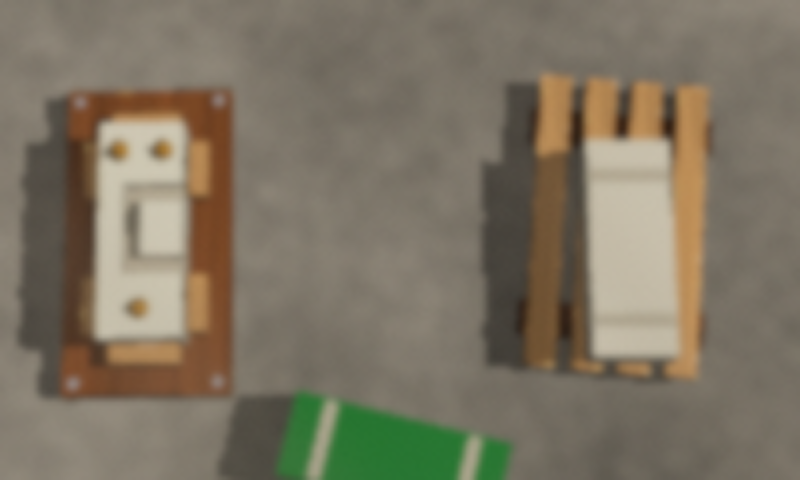

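The crop shows the lower half's keys, two at the far end and one near. The upper half on the slats is turned only a few degrees from it. Next I'll move over the lower half for a close look.

```bash
python3 -m jog '[1,-0.0486,-0.037,0,0,0,0, 1,-0.0486,-0.037,0,0,0,0, 1,-0.0486,-0.037,0,0,0,0, 1,-0.0486,-0.037,0,0,0,0, 1,-0.0486,-0.037,0,0,0,0, 1,-0.0486,-0.037,0,0,0,0, 1,-0.0486,-0.037,0,0,0,0, 1,-0.0486,-0.037,0,0,0,0, 1,-0.0486,-0.037,0,0,0,0, 1,0,0,0,0,0,-8.3]' && python3 -m jog '[1,0,0,0,0,0,-8.3, 1,0,0,0,0,0,0, 1,0,0,0,0,0,0]'
python3 - <<'E'
from h import *
T=pose(); p=ctrl.get_image("wrist"); print(T[0].round(3),T[1].round(4))
cv2.imwrite("pics/w1.png",p["image"]); np.save("w1.npy",{"p":p,"T":T},allow_pickle=True)
print([(b["p"],b["box"]) for b in ctrl.boxes_of("lower_mould",p)][:2])
f=np.array([.492,.185,.058]);k=np.array([[55,15,7],[55,-15,7],[-55,0,7]])/1e3
print(pix(p,f+k,T).round())
E
```

```text
t: 2.25
tool_pos: [0.4945, 0.1814, 0.205]
tool_rot: [0.137, 3.138, -0.001]
contact_force: [-0.6, 0.9, 0.1]
opening: 0.0856
t: 2.62
tool_pos: [0.4923, 0.1848, 0.205]
tool_rot: [-0.091, 3.14, 0.0]
contact_force: [-0.2, 0.3, 0.2]
opening: 0.0851
[[-0.998 -0.058  0.   ]
 [-0.058  0.998  0.   ]
 [-0.     0.    -1.   ]] [0.4923 0.1848 0.205 ]
[(0.63, [282.3, 165.2, 128.2, 211.2])]
[[293. 245.]
 [261. 243.]
 [284. 124.]]
```

View pics/w1.png

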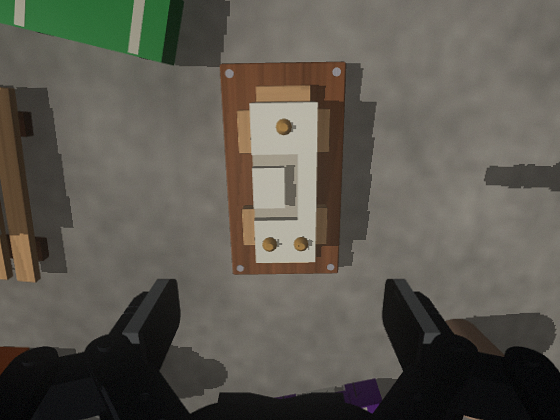

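Wrist view: the keys sit at about (301,244), (269,244) and (284,127), and the white face spans roughly (250–318, 102–263). Fitting the face frame from the brass blobs and the white outline.

```bash
python3 - <<'E'
from h import *
d=np.load("w1.npy",allow_pickle=True).item(); p,T=d["p"],d["T"]; hsv=cv2.cvtColor(p["image"],cv2.COLOR_BGR2HSV)
m=cv2.inRange(hsv,(8,90,60),(30,255,255))
K=[]
for x,y in ((301,244),(269,244),(284,127)):
    s=np.zeros_like(m); cv2.circle(s,(x,y),11,255,-1); M=cv2.moments(m&s,True); K.append((M["m10"]/M["m00"],M["m01"]/M["m00"])); print(M["m00"])
w=world(p,K,.0615,T)[:,:2]; k=np.array([[55,15],[55,-15],[-55,0]])/1e3
print(np.round(K,1),w.round(4))
A=cv2.inRange(hsv,(0,0,130),(180,50,255))[95:275,235:330]; c=max(cv2.findContours(A,0,2)[0],key=cv2.contourArea)
b=cv2.boxPoints(cv2.minAreaRect(cv2.convexHull(c)))+[235,95]; B=world(p,b,.058,T); e=[B[1]-B[0],B[2]-B[1]]; L=max(e,key=np.linalg.norm);L=L*np.sign(L[0])
print("rect",b.round(1).tolist(),B.mean(0).round(4),[np.linalg.norm(i).round(4) for i in e],np.arctan2(L[1],L[0]).round(4))
# rigid fit
a=k-k.mean(0); q=w-w.mean(0); th=np.arctan2((a[:,0]*q[:,1]-a[:,1]*q[:,0]).sum(),(a*q).sum())
Rm=np.array([[np.cos(th),-np.sin(th)],[np.sin(th),np.cos(th)]]); c0=w.mean(0)-Rm@k.mean(0)
print("keys fit",c0.round(4),th.round(4),"res",(k@Rm.T+c0-w).round(4).tolist())
E
```

```text
156.0
149.0
193.0
[[300.4 243.6]
 [269.1 244. ]
 [283.3 126.5]] [[0.5468 0.2073]
 [0.5489 0.1777]
 [0.4396 0.1846]]
rect [[249.0, 102.0], [317.0, 102.0], [317.0, 262.0], [249.0, 262.0]] [0.4942 0.1877 0.058 ] [np.float64(0.0573), np.float64(0.1493)] 0.0898
keys fit [0.4935 0.1885] 0.0731 res [[0.0005, 0.0002], [0.0005, -0.0001], [-0.001, -0.0001]]
```

```bash
python3 -m jog '[1,0.0021,-0.0556,0,0,0,0, 1,0.0021,-0.0556,0,0,0,0, 1,0.0021,-0.0556,0,0,0,0, 1,0.0021,-0.0556,0,0,0,0, 1,0.0021,-0.0556,0,0,0,0, 1,0.0021,-0.0556,0,0,0,0, 1,0,0,0,0,0,0, 1,0,0,0,0,0,0]'
python3 - <<'E'
from h import *
T=pose(); p=ctrl.get_image("wrist"); print(T[0].round(3),T[1].round(4))
cv2.imwrite("pics/w2.png",p["image"]); np.save("w2.npy",{"p":p,"T":T},allow_pickle=True)
print([(b["p"],b["box"]) for b in ctrl.boxes_of("upper_center",p)][:2])
E
```

```text
t: 3.72
tool_pos: [0.4998, -0.1485, 0.2048]
tool_rot: [0.093, -3.14, -0.001]
contact_force: [-0.3, 0.6, 0.0]
opening: 0.0853
[[-0.998 -0.059 -0.   ]
 [-0.059  0.998  0.001]
 [ 0.     0.001 -1.   ]] [ 0.4998 -0.1485  0.2048]
[(0.92, [280.9, 180.3, 69.4, 160.1]), (0.75, [221.3, 386.3, 126.1, 60.0])]
```

View pics/w2.png

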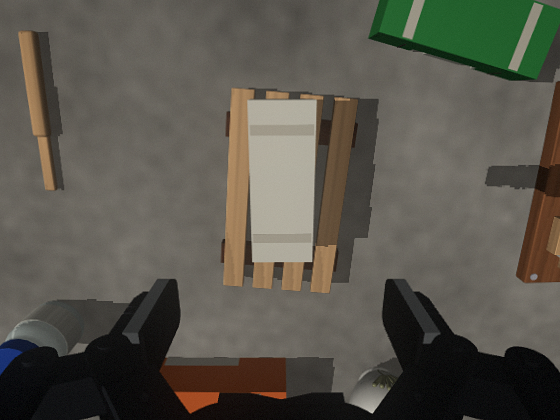

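```bash
python3 - <<'E'
from h import *
for n,z,(x0,y0,x1,y1) in (("w2",.062,(235,85,330,275)),("w1",.058,(238,90,330,275))):
    d=np.load(n+".npy",allow_pickle=True).item(); p,T=d["p"],d["T"]; hsv=cv2.cvtColor(p["image"],cv2.COLOR_BGR2HSV)
    A=cv2.inRange(hsv,(0,0,110),(180,60,255))[y0:y1,x0:x1]; c=max(cv2.findContours(A,0,2)[0],key=cv2.contourArea)
    h=cv2.convexHull(c); q=cv2.approxPolyN(h,4).reshape(-1,2).astype(float)+[x0,y0]
    w=world(p,q,z,T)[:,:2]; print(n,q.tolist(),w.round(4).tolist())
    w=w[np.argsort(w[:,0])]; near,far=w[:2].mean(0),w[2:].mean(0); D=far-near
    print("ctr",w.mean(0).round(4),"len",np.linalg.norm(D).round(4),"wid",np.linalg.norm(w[0]-w[1]).round(4),np.linalg.norm(w[2]-w[3]).round(4),"yaw",np.arctan2(D[1],D[0]).round(4))
E
```

```text
w2 [[316.0, 99.0], [312.0, 261.0], [251.0, 261.0], [247.0, 99.0]] [[0.4229, -0.123], [0.5712, -0.1135], [0.5747, -0.1719], [0.4263, -0.1802]]
ctr [ 0.4988 -0.1472] len 0.1486 wid 0.0572 0.0585 yaw 0.06
w1 [[317.0, 102.0], [315.0, 262.0], [255.0, 262.0], [249.0, 102.0]] [[0.418, 0.2118], [0.5669, 0.2232], [0.5702, 0.165], [0.4214, 0.1546]]
ctr [0.4941 0.1886] len 0.1493 wid 0.0573 0.0584 yaw 0.0732
```

```bash
python3 -m jog '[1,0.001,0.0015,0.05,0,0,0, 1,0,0,0.05,0,0,0, 1,0,0,0.04,0,0,0, 1,0,0,0.025,0,0,0, 1,0,0,0.0158,0,0,0, 1,0,0,0,0,0,0, 1,0,0,0,0,0,0]' 70 && python3 -m jog '[0,0,0,0,0,0,0, 0,0,0,0,0,0,0, 0,0,0,0,0,0,0, 0,0,0,0,0,0,0, 0,0,0,0,0,0,0, 0,0,0,0,0,0,0, 0,0,0,0,0,0,0, 0,0,0,0,0,0,0]' 70
```

```text
t: 4.7
tool_pos: [0.4999, -0.1478, 0.0256]
tool_rot: [-0.095, 3.138, -0.002]
contact_force: [0.7, 0.4, 0.1]
opening: 0.0849
t: 5.7
tool_pos: [0.4999, -0.1481, 0.026]
tool_rot: [-0.094, 3.138, -0.001]
contact_force: [-1.8, 1.5, 5.5]
opening: 0.0553
```

```bash
python3 -m jog '[0,0,0,-0.01,0,0,0, 0,0,0,-0.03,0,0,0, 0,0,0,-0.03,0,0,0, 0,0,0,-0.02,0,0,0, 0,0,0,0,0,0,0, 0,0,0,0,0,0,0]'
python3 - <<'E'
from h import *
T=pose(); p=ctrl.get_image("wrist"); print(T[0].round(4),T[1].round(4)); print(ctrl.get_obs()["wrist_torque"])
cv2.imwrite("pics/w3.png",p["image"]); np.save("w3.npy",{"p":p,"T":T},allow_pickle=True)
E
```

```text
t: 6.45
tool_pos: [0.4977, -0.1472, 0.1126]
tool_rot: [0.094, -3.138, -0.002]
contact_force: [-1.1, -0.9, -4.9]
opening: 0.0553
[[-0.9982 -0.0598 -0.0023]
 [-0.0598  0.9982  0.001 ]
 [ 0.0023  0.0012 -1.    ]] [ 0.4977 -0.1472  0.1126]
[-0.02307161  0.02761942  0.03600189]
```

View pics/w3.png

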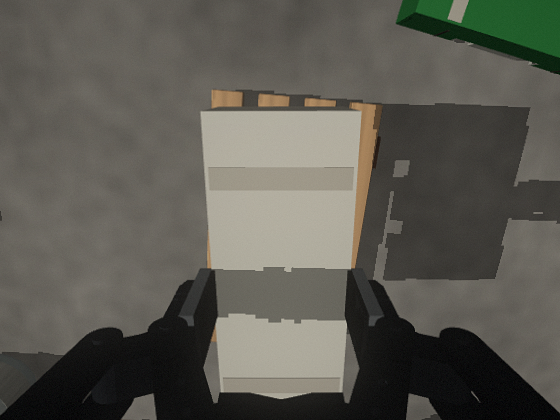

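Lifted: the block is level between the fingers, with its near edge at row ~111 from (202,112) to (360,110). I'll measure the block in the tool frame.

```bash
python3 - <<'E'
from h import *
d=np.load("w3.npy",allow_pickle=True).item(); p,T=d["p"],d["T"]
q=[(202,111.5),(360.5,110),(217,340),(341,378),(222,391),(341,391)]
for h in (.145,.1486,.152):
    w=world(p,q,h,T); t=(w-T[1])@T[0]; print(h,"tool xy mm",(t[:,:2]*1e3).round(1).tolist(),"wid",np.linalg.norm(w[0]-w[1]).round(4),np.linalg.norm(w[4]-w[5]).round(4))
g=cv2.cvtColor(p["image"],cv2.COLOR_BGR2GRAY)
for c in (240,280,320): print(c,g[104:118,c].tolist(),"far",g[372:398,c].tolist())
for r in (130,150,200,230,250): 
    s=np.where(p["image"][r,:,0]>130)[0]; s=s[(s>190)&(s<370)]; print(r,s.min(),s.max())
E
```

```text
0.145 tool xy mm [[74.3, -28.1], [74.8, 29.7], [-25.7, -28.3], [-47.7, 29.3], [-55.6, -27.7], [-55.7, 29.7]] wid 0.0578 0.0575
0.1486 tool xy mm [[74.5, -27.3], [75.0, 28.9], [-22.9, -27.5], [-44.2, 28.5], [-51.9, -27.0], [-52.0, 29.0]] wid 0.0563 0.0559
0.152 tool xy mm [[74.7, -26.6], [75.2, 28.2], [-20.2, -26.8], [-41.0, 27.8], [-48.5, -26.3], [-48.6, 28.2]] wid 0.0548 0.0545
240 [132, 134, 108, 81, 78, 74, 90, 156, 175, 171, 171, 172, 171, 172] far [166, 167, 165, 166, 168, 145, 120, 145, 142, 144, 141, 144, 144, 143, 142, 145, 143, 142, 142, 145, 92, 36, 30, 27, 29, 30]
280 [135, 138, 100, 74, 74, 74, 90, 163, 177, 173, 173, 172, 176, 172] far [169, 167, 167, 168, 169, 151, 117, 146, 145, 144, 146, 143, 144, 144, 144, 145, 143, 144, 142, 142, 142, 162, 163, 164, 166, 167]
320 [135, 138, 105, 68, 74, 72, 107, 161, 175, 173, 172, 173, 172, 174] far [167, 168, 165, 167, 170, 145, 122, 144, 145, 142, 142, 143, 145, 141, 143, 142, 142, 142, 142, 146, 93, 32, 31, 31, 29, 29]
130 202 359
150 203 358
200 206 355
230 208 352
250 210 351
```

```bash
python3 -m jog '[0,-0.0007,0.03,0,0,0,0, 0,-0.0008,0.045,0,0,0,0, 0,-0.0008,0.045,0,0,0,0, 0,-0.0008,0.047,0,0,0,-0.76, 0,-0.0008,0.045,0,0,0,0, 0,-0.0008,0.045,0,0,0,0, 0,-0.0008,0.045,0,0,0,0, 0,-0.0008,0.0322,0,0,0,0, 0,0,0,0,0,0,0, 0,0,0,0,0,0,0]'
python3 - <<'E'
from h import *
T=pose(); p=ctrl.get_image("wrist"); print(T[0].round(4),T[1].round(4))
cv2.imwrite("pics/w4.png",p["image"]); np.save("w4.npy",{"p":p,"T":T},allow_pickle=True)
E
```

```text
t: 7.75
tool_pos: [0.4821, 0.1857, 0.1128]
tool_rot: [0.115, -3.137, 0.002]
contact_force: [0.3, -0.9, -5.3]
opening: 0.0554
[[-9.973e-01 -7.330e-02 -2.100e-03]
 [-7.330e-02  9.973e-01 -1.100e-03]
 [ 2.200e-03 -9.000e-04 -1.000e+00]] [0.4821 0.1857 0.1128]
```

View pics/w4.png

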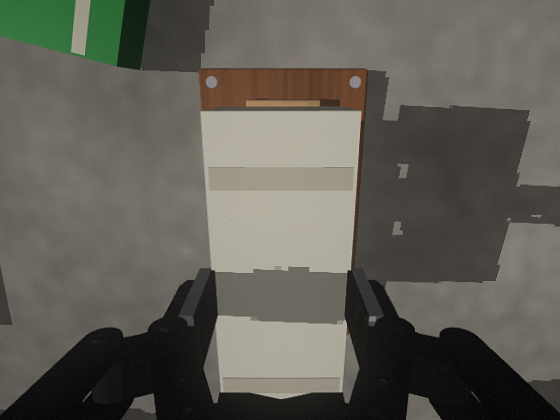

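```bash
python3 -m jog '[0,-0.001,0.0012,0.008,0,0,0, 0,0,0,0.012,0,0,0, 0,0,0,0.009,0,0,0, 0,0,0,0.006,0,0,0, 0,0,0,0.003,0,0,0, 0,0,0,0.002,0,0,0, 0,0,0,0,0,0,0]' && python3 -m jog '[0,0,0,0.001,0,0,0, 0,0,0,0.001,0,0,0, 0,0,0,0,0,0,0]'
```

```text
t: 8.68
tool_pos: [0.4838, 0.1876, 0.0743]
tool_rot: [-0.115, 3.139, 0.0]
contact_force: [-1.2, -0.1, -4.6]
opening: 0.0555
t: 9.05
tool_pos: [0.4837, 0.1875, 0.0721]
tool_rot: [0.115, -3.139, 0.0]
contact_force: [0.0, -0.1, -5.0]
opening: 0.0553
```

```bash
python3 -m jog '[0,0,0,0.001,0,0,0, 0,0,0,0.001,0,0,0, 0,0,0,0,0,0,0]' && python3 -m jog '[0,0,0,0.0005,0,0,0, 0,0,0,0.0005,0,0,0, 0,0,0,0,0,0,0]'
```

```text
t: 9.43
tool_pos: [0.4836, 0.1875, 0.0699]
tool_rot: [0.115, -3.139, 0.0]
contact_force: [0.5, -0.1, -5.1]
opening: 0.0557
t: 9.8
tool_pos: [0.4837, 0.1875, 0.0691]
tool_rot: [-0.115, 3.139, -0.0]
contact_force: [0.6, -0.1, -4.6]
opening: 0.055
```

```bash
for i in 1 ; do python3 -m jog '[0,0,0,0.0005,0,0,0, 0,0,0,0.0005,0,0,0, 0,0,0,0,0,0,0]' && python3 -m jog '[0,0,0,0.0005,0,0,0, 0,0,0,0,0,0,0]' ; done
```

```text
t: 10.18
tool_pos: [0.4838, 0.1875, 0.069]
tool_rot: [0.115, -3.139, 0.0]
contact_force: [-5.0, -1.1, 4.6]
opening: 0.0554
t: 10.42
tool_pos: [0.4838, 0.1876, 0.069]
tool_rot: [0.115, -3.139, 0.0]
contact_force: [-5.9, -0.9, 7.8]
opening: 0.0556
```

Contact at TCP z=0.069, the predicted riding height, with about 12 N on the keys. Now I'll slide along the length.

```bash
python3 -m jog '[0,0,0,0,0,0,0, 0,-0.001,0,0,0,0,0, 0,-0.001,0,0,0,0,0, 0,-0.001,0,0,0,0,0, 0,-0.001,0,0,0,0,0, 0,-0.001,0,0,0,0,0, 0,0,0,0,0,0,0]' && python3 -m jog '[0,-0.001,0,0,0,0,0, 0,-0.001,0,0,0,0,0]' && python3 -m jog '[0,-0.001,0,0,0,0,0, 0,0,0,0,0,0,0]'
```

```text
t: 11.3
tool_pos: [0.4883, 0.1882, 0.0687]
tool_rot: [0.115, -3.138, -0.001]
contact_force: [-7.6, -0.4, 6.5]
opening: 0.0553
t: 11.55
tool_pos: [0.491, 0.1882, 0.0676]
tool_rot: [-0.115, 3.138, 0.001]
contact_force: [-0.3, -0.3, -4.3]
opening: 0.0556
t: 11.8
tool_pos: [0.4915, 0.188, 0.0669]
tool_rot: [0.115, -3.139, 0.0]
contact_force: [-0.5, 0.6, -4.5]
opening: 0.0553
```

It has entered the sockets: z is dropping and the force is released. I'll lower gently while finishing the slide.

```bash
python3 -m jog '[0,-0.001,0,0.0007,0,0,0, 0,-0.001,0,0.0007,0,0,0, 0,0,0,0,0,0,0]' && python3 -m jog '[0,0,0,0.001,0,0,0, 0,0,0,0.001,0,0,0, 0,0,0,0,0,0,0]'
```

```text
t: 12.18
tool_pos: [0.4937, 0.1882, 0.066]
tool_rot: [0.115, -3.139, 0.0]
contact_force: [0.8, 0.3, -4.7]
opening: 0.0554
t: 12.55
tool_pos: [0.4935, 0.1882, 0.064]
tool_rot: [0.115, -3.139, 0.0]
contact_force: [-0.0, 0.4, -5.0]
opening: 0.0553
```

```bash
python3 -m jog '[0,0,0,0.001,0,0,0, 0,0,0,0.0005,0,0,0, 0,0,0,0,0,0,0]' && python3 -m jog '[0,0,0,0.0005,0,0,0, 0,0,0,0.0005,0,0,0, 0,0,0,0,0,0,0]'
```

```text
t: 12.92
tool_pos: [0.4936, 0.1882, 0.0626]
tool_rot: [0.115, -3.139, -0.0]
contact_force: [0.6, 0.0, -4.4]
opening: 0.0558
t: 13.3
tool_pos: [0.4937, 0.1882, 0.0621]
tool_rot: [0.115, -3.139, 0.0]
contact_force: [-2.4, -0.9, -1.9]
opening: 0.0552
```

```bash
python3 -m jog '[0,0,0,0.0005,0,0,0, 0,0,0,0.0005,0,0,0, 0,0,0,0,0,0,0]' && python3 -m jog '[0,0,0,0.0005,0,0,0, 0,0,0,0.0005,0,0,0, 0,0,0,0,0,0,0]'
```

```text
t: 13.68
tool_pos: [0.4937, 0.1883, 0.062]
tool_rot: [0.115, -3.139, 0.0]
contact_force: [-5.6, -2.2, 7.0]
opening: 0.0553
t: 14.05
tool_pos: [0.4938, 0.1883, 0.062]
tool_rot: [0.115, -3.139, 0.001]
contact_force: [-8.7, -1.5, 11.4]
opening: 0.0554
```

```bash
python3 -m jog '[0,0.0005,0,0.0005,0,0,0, 0,0,0,0.0003,0,0,0, 0,0,0,0,0,0,0, 0,0,0,0,0,0,0]'
python3 - <<'E'
from h import *
T=pose(); print(T[0].round(4),T[1].round(4))
p=ctrl.get_image("wrist"); s=ctrl.get_image("side")
a=s["image"][170:260,180:320]; cv2.imwrite("pics/f.png",np.hstack([p["image"][:, :][:360,150:410],cv2.resize(a,(560,360),interpolation=2)])[:, :800])
for z,n in ((.098,"top"),):
    g=p["image"][:,:,0]; print([g[100:125,c].tolist() for c in (240,320)])
# screws / expected block corners projected
yaw=.0732;Rz=np.array([[np.cos(yaw),-np.sin(yaw)],[np.sin(yaw),np.cos(yaw)]])
for z in (.058,.098): print(z,pix(p,[[*(Rz@[-.075,y]+[.4941,.1886]),z] for y in(-.029,.029)],T).round(1).tolist(), pix(s,[[*(Rz@[x,y]+[.4941,.1886]),z] for x,y in((-.075,-.029),(.075,-.029))]).round(1).tolist())
o=ctrl.get_obs(); print(o["contact_force"],o["wrist_torque"],o["t"])
E
```

```text
t: 14.55
tool_pos: [0.4938, 0.1883, 0.062]
tool_rot: [-0.115, 3.139, -0.0]
contact_force: [-9.1, -2.0, 14.3]
opening: 0.0553
[[-9.973e-01 -7.330e-02  4.000e-04]
 [-7.330e-02  9.973e-01 -3.000e-04]
 [-3.000e-04 -3.000e-04 -1.000e+00]] [0.4938 0.1883 0.062 ]
[[93, 90, 92, 90, 81, 66, 67, 73, 72, 68, 101, 149, 167, 165, 164, 165, 164, 166, 165, 164, 165, 164, 164, 163, 166], [93, 90, 93, 91, 81, 65, 67, 69, 71, 66, 101, 152, 165, 163, 165, 165, 164, 165, 165, 165, 165, 164, 165, 166, 164]]
0.058 [[217.0, 106.4], [342.9, 106.4]] [[228.0, 206.3], [266.7, 193.2]]
0.098 [[198.0, 111.1], [361.5, 111.1]] [[227.1, 195.1], [266.4, 182.4]]
[-9.77654212 -2.95428347 14.65025691] [-0.51698166  1.6252985  -0.0294232 ] 14.65
```

View pics/f.png

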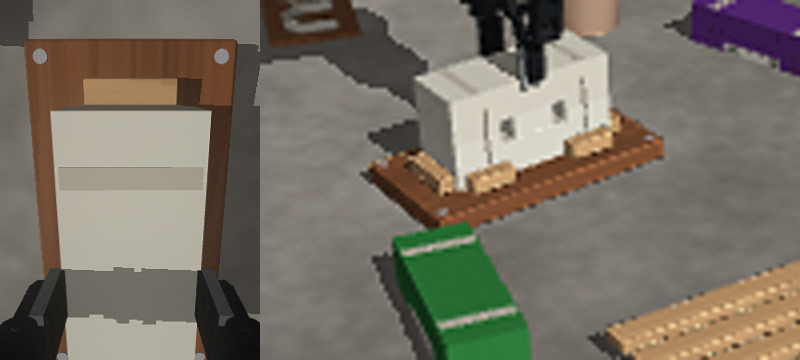

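The side view shows the two halves shut as one block, with the pencil marks and joint lined up. The near edge sits at row ~111, as predicted for home. The push is about 19 N and the block is at rest, so I'm handing in.

```bash
python3 -c "
from station import ctrl
o=ctrl.get_obs();print(o['contact_force'],o['opening'],o['tool_pos']);print(ctrl.finish_job())"
```

```text
[-9.77654212 -2.95428347 14.65025691] 0.05514148011608741 [0.49379332 0.1882778  0.06201141]
the job is handed in; nothing more can be done
None
```

I closed the mould and handed the job in at about 14.7 s. The upper half is still gripped and pressed onto the lower half. The hand-in gives no verdict, so what follows rests on my own checks.

- **Placing and sliding:** I laid the upper half on the keys about 10 mm short, with the TCP at 69 mm and about 12 N on the keys. I then slid it along its length until the push fell away and it dropped 7 mm. That matches the 27 to 20 mm drop in the task.
- **Position and angle:** The TCP ended at (0.4938, 0.1883, 0.0620). The wrist view shows the near edge at the row predicted for home, and yaw and tilt match the lower half to within my measuring error.
- **Force:** The force on the tool is about 14.7 N upward. With the block's weight that makes roughly 19 N on the lower half, above the 9 N needed and well below the 90 N limit. The fingers are stopped on the block at an opening of 55 mm.
- **Disagreements:**
  - The fingers read 55 mm on a block 58 mm wide.
  - A sideways push of about 10 N along the length remained at the end. Backing off 0.5 mm did not clear it, but the block did not move.
- **Bystanders:** No move came near the vase, mug, jar or knife. I did not measure them again at the end.

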